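# Show a battery module to the inspection camera

### The job

Pull the battery module with the orange grip out of the charging dock and hold it up to the inspection camera: its end face with the two brass terminals squarely facing the lens, that face centred in the view 15 cm in front of the lens, and the module upright in the camera's picture, so it leans back as the camera looks down. Leave the other modules and the things on the bench where they are and do not bump the camera. Finish while holding the module still there in the gripper; do not put it down or let go.

Things in the scene. Friction and masses are not known exactly. Their poses are not given: they have to be found in the camera images.
- module_orange: The module to show: black block 60 x 36 x 80 mm (x, y, z), 0.2 to 0.4 kg, orange band near the top; on top an orange upright grip rib, 40 mm long (x), 14 mm thick (y), up to 115 mm above the underside. Origin: centre of the underside. x points out of the end face with two brass 14 mm terminals, z up. It starts upright in one of the dock's sockets, terminals away from the robot.
- module_face (a point): Centre of the orange module's terminal end face, 30 mm along x and 40 mm along z from the module's origin; axes as the module.
- module_grip (a point): Middle of the orange rib's gripping zone, 102 mm above the centre of the module's underside; axes as the module. Pinch the rib across y (14 mm): with the TCP here the fingertips end 3 mm above the block.
- cam_lens (a point): Front centre of the lens of the camera: white box 70 x 46 x 44 mm with grey lens ring on a 0.4 m column 90 mm behind the lens, far left or right. Lens height (0.25 to 0.33 m), heading and downward tilt (0.1 to 0.4 rad) differ each time and stay put. It looks along -x of this frame (towards the robot, downwards); z is up in its picture. A module shown properly has the same axes as this frame.
- cam_focus (a point): The camera's point of focus, empty air 150 mm straight in front of the lens (at -150 mm on x of the lens frame, same axes). The centre of the terminal face belongs here.
- dock: Charging dock, fixed: base plate 100 x 230 x 10 mm, three black sockets side by side along y, 70 mm apart, the middle one at the centre. Sockets are 64 x 40 mm inside, walls up to 40 mm above the bench; modules stand 10 mm above the bench with 2 mm play. Origin: centre of the underside; x away from the robot, as the modules' terminals; z up.
- module_blue: Identical in shape to the orange module, but with a blue rib and band; it stands in another of the dock's sockets. Origin and axes as for the orange one. Must stay where it is.
- module_white: Identical in shape to the orange module, but with a white rib and band; it stands in another of the dock's sockets. Origin and axes as for the orange one. Must stay where it is.
- meter: Yellow handheld multimeter lying flat, 150 x 75 x 36 mm. Leave alone. Origin: centre of its underside.
- screwdriver: Red-handled screwdriver lying on the bench, about 200 mm long. Leave alone.
- fitting: Brass tee fitting standing on the bench, 32 mm across, 46 mm high. Leave alone. Origin: centre of its underside.
- jar: Clear jar with a white cap, 60 mm across, 80 mm high. Leave alone. Origin: centre of its underside.
Mind the look-alikes: they are no part of the job. Leave any pink or red look-alike of the module_orange alone. What is shaped like the dock but red is not meant.

How it is judged:
By the outcome, as a careful person would: the job done as asked, in the order asked, and still so for the second after the job is handed in, while the arm keeps its last pose, push and grip.
It also fails if it takes over 35 s, if anything falls off the work surface, if the arm or the gripper's body presses on something with over 40 N, if the wrist force passes 120 N, or if a joint passes its speed limit or range.

### The arm

A 6-joint arm with a two-finger parallel gripper is mounted at the origin on the work surface. World frame = base frame: x ahead of the robot, y to its left, z up, the work surface at z = 0. Lengths are in m, angles in degrees, forces in N, time in s.
With the tool pointing down it reaches from about 0.25 to 0.725 m from the base axis. Payload 9.7 kg.
Tool frame: the origin (TCP) lies between the finger pads, 19 mm behind the fingertips; this is the grasp point; z points along the fingers, y is the line along which they close (so a half turn about z gives the same grasp; the last joint's range is limited). The gripper opens to 85 mm and grips with 20 to 120 N. Pads are 22 mm wide; open, the fingers measure 114 mm over their backs; the gripper's body (76 mm by 85 mm) begins 54 mm behind the grasp point. The pads swing forward as they close: fully open they stand 13 mm farther back than shut.
Start: joints at [-74.886, 4.979, 10.078, 95.1, 0, 90], TCP at [0.143, -0.531, 0.25] pointing down, gripper open.
Joint ranges: [-179.16, 179.16], [-48.56, 103.87], [-65.8, 70.77], [-126.05, 130.52], [-82.76, 87.17], [-180, 180]. Speed limits (degrees/s): [127.2, 127.2, 147.25, 180, 180, 180].

### API

Orientations are given as [roll, pitch, yaw] about the fixed x, y, z axes, in that order (R = Rz(yaw) Ry(pitch) Rx(roll)).
In Python, from workcell import bot, viewer, finder gives the robot as it stands. The module is installed in compiled form; this text tells all that it offers.
- The arm moves only by the shell command python3 -m inch 'ROWS' [FORCE]. ROWS is JSON, a list that holds one entry, the list of rows, each a list of 7 numbers: the opening in per cent of the stroke, from 0 (shut) to 100 (fully open), then the shift along the tool's x, y, z in mm, then the turn, a rotation vector about the tool's x, y, z in degrees. In form: [[[grip, tx, ty, tz, ax, ay, az], ...]]. A call has 1 to 8 rows; each row shifts and turns the commanded pose from where the row before left it, along the tool's axes as they then stand; what a row does not reach is not made up. A row lasts 1/8 s, in which the tool goes at most 62.5 mm and 10.7 degrees, less where a joint would pass 70% of its speed; a pose out of reach is approached as far as the arm can. A call with a gripper value outside its range is refused whole. The fingers move at their own pace and stop on an object; FORCE is the grip in N (left out, the last holds). Time passes only in rows, so rows that do not move let the fingers close. It gives the time, the measured TCP pose, the force, the opening and the grip force at its end, in the units of the state.
- bot.get_obs(): the state, without advancing time (a new reading comes with each control period).
- viewer.camera(name): name is "scene" or "top"; returns a dict with "pixels" (480x640x3 uint8, red, green, blue), "vfov" (degrees; the focal length in pixels is half the picture's height over the tangent of half this angle, whatever the lens; pixels are square), "cx", "cy" (the principal point, pixels), "k1" (the pictures are not rectified: a ray, as slopes to the right and down, at radius r is drawn at 1 + k1 r^2 times it, then the intrinsics apply), "R" (3x3) and "t" (3): a world point X has camera coordinates R X + t. Camera axes: x right, y down, z forward; pixel columns grow to the right and rows downward; lengths in m; the calibration is good to about 2 mm. A picture is of the moment at which its call begins. There is no depth.
- bot.job_done(): hands the job in; it is judged then, once.
Trained networks look in the newest picture that a camera, given by its name, has taken for a name from the list of things; names that differ only in an ending like _2 or _b are one class to them, and where a whole thing is asked for, a point or a joint stands for the part that bears it (a point fixed in the world has none). Each returns a list of dicts, best first, with "conf" (0 to 1); they miss things now and then, are a little off and sometimes report something else, mostly with a low value. They report only what shows in the picture. A call takes as long as a camera call. They do not tell look-alikes from the thing itself.
- finder.outline_of(camera, thing): "pixels" (480x640 bool, what is visible of it) and "extent" ([centre column, centre row, width, height] in pixels, round what is visible of it).
- finder.mark_of(camera, thing): "position" ([column, row] in pixels: a listed point, or the origin of a listed thing).
The state is a dict: "time": time; "q": joint angles; "qd": joint speeds; "joint_efforts": joint torques, N m; "ee_pos": TCP position; "tcp_rot": TCP orientation; "wrist_force": force on the tool from outside, world axes, zero at the start; "torque": the same for the moment, N m; "opening": finger opening in m; "grasp_force": force on a finger pad.
Only numpy, scipy, OpenCV 4.12 (cv2) and the standard library are available. Lean on these libraries where they do the work, as an engineer would, in place of code of your own. Each camera call takes 0.05 s, during which the arm holds its last target. There are 200 camera calls.

## Working session

There is one attempt and no reset: what is moved stays moved. The work goes in short steps, Python scripts to look and compute and a shell command to move; the robot and the scene stay as the last step left them, time stands still between calls to the robot, and variables do not carry over. Pictures are saved under pics/ and viewed, at most 10 in all, crops included, and the job is handed in when it is done.

```bash
mkdir -p pics; cat > h.py <<'E'
import numpy as np, cv2
from workcell import bot, viewer, finder
def K(c):
    f=240/np.tan(np.radians(c["vfov"]/2)); return np.array([[f,0,c["cx"]],[0,f,c["cy"]],[0,0,1]]),np.array([c["k1"],0,0,0,0.])
def proj(c,X):
    k,d=K(c); return cv2.projectPoints(np.array(X,float).reshape(-1,1,3),cv2.Rodrigues(np.array(c["R"]))[0],np.array(c["t"],float),k,d)[0][:,0]
def ray(c,p):
    k,d=K(c); n=cv2.undistortPoints(np.array(p,float).reshape(1,1,2),k,d)[0,0]
    R=np.array(c["R"]);t=np.array(c["t"]); v=R.T@np.array([n[0],n[1],1]); return -R.T@t, v/np.linalg.norm(v)
def tri(a,pa,b,pb):
    o1,d1=ray(a,pa);o2,d2=ray(b,pb)
    s=np.linalg.lstsq(np.c_[d1,-d2],o2-o1,rcond=None)[0]; A=o1+s[0]*d1;B=o2+s[1]*d2
    return (A+B)/2,np.linalg.norm(A-B)*1000
E
python3 - <<'E'
from h import *
np.set_printoptions(precision=4,suppress=True)
C={}
for n in("scene","top"):
    c=C[n]=viewer.camera(n); cv2.imwrite(f"pics/{n}0.png",c["pixels"][:,:,::-1])
    print(n,-np.array(c["R"]).T@c["t"],c["vfov"],c["k1"])
M={}
for th in("module_orange","module_face","module_grip","cam_lens","cam_focus","dock","module_blue","module_white"):
    for n in C:
        M[th,n]=finder.mark_of(n,th); print(th,n,[(round(m["conf"],2),np.round(m["position"],1)) for m in M[th,n][:4]])
    if M[th,"scene"] and M[th,"top"]: print("   ",*tri(C["scene"],M[th,"scene"][0]["position"],C["top"],M[th,"top"][0]["position"]))
print(bot.get_obs())
E
```

```text
scene [1.2871 0.4047 1.418 ] 44.03861333395144 -0.049201060965192174
top [0.4477 0.0727 1.4438] 52.41581574993231 -0.009076125885027538
module_orange scene [(0.91, array([342. , 288.3])), (0.72, array([389. , 280.7])), (0.71, array([319.6, 326.7])), (0.51, array([141.9, 232.1]))]
module_orange top [(0.71, array([292.1, 243.5])), (0.66, array([300.5, 201.9])), (0.61, array([254.9, 265.2]))]
    [0.535  0.1287 0.0076] 3.8871287533853573
module_face scene [(0.85, array([323.8, 334.4])), (0.75, array([336.1, 289.2])), (0.65, array([381.4, 278. ]))]
module_face top [(0.78, array([290.7, 234.4])), (0.6, array([291.3, 194.8])), (0.54, array([263.9, 258.9]))]
    [ 0.5866  0.1221 -0.1903] 47.46515655139056
module_grip scene [(0.63, array([319.2, 304.1])), (0.57, array([345.7, 264.6])), (0.57, array([392. , 264.2]))]
module_grip top [(0.72, array([292.8, 241.7])), (0.68, array([296.3, 199.2])), (0.61, array([248.8, 265.2])), (0.44, array([191.8, 216.2]))]
    [ 0.5577  0.1029 -0.063 ] 62.89297598560485
cam_lens scene [(0.77, array([363.5, 299.8]))]
cam_lens top [(0.71, array([242.5, 171.4]))]
[... 414 characters left out ...]
y([341.5, 249.9]))]
    [ 0.5182 -0.0178  0.0049] 4.981217802388855
module_white scene [(0.74, array([318.4, 274.8]))]
module_white top [(0.74, array([317.1, 247.6]))]
    [0.524  0.0541 0.011 ] 5.746263646565966
{'time': 0.9, 'q': array([-74.8857,   4.9776,  10.0793,  95.0965,   0.0015,  89.9997]), 'qd': array([ 0.0423, -0.0305, -0.0757,  0.0587, -0.0216, -0.0462]), 'joint_efforts': array([ -0.0051, -52.0099,  46.4854,   0.0017,  -0.0001,   0.    ]), 'ee_pos': array([ 0.1434, -0.531 ,  0.25  ]), 'tcp_rot': array([179.9947,  -0.0015,  15.1146]), 'wrist_force': array([-0.2055,  0.1357,  0.5268]), 'torque': array([ 0.0655, -0.0071, -0.0223]), 'grasp_force': 0.0, 'opening': 0.08506764780843691}
```

View pics/scene0.png

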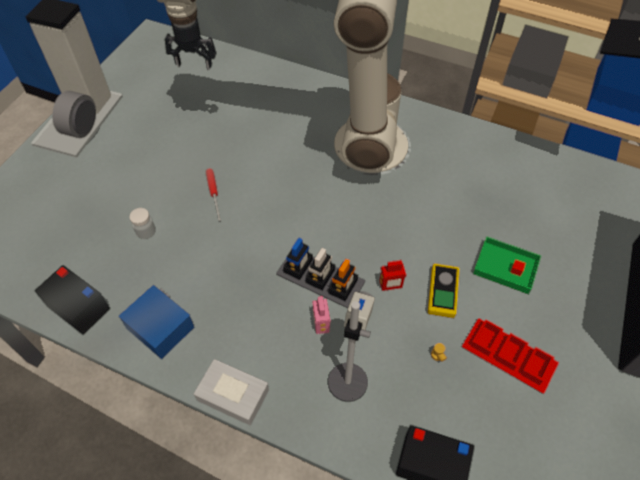

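View pics/top0.png

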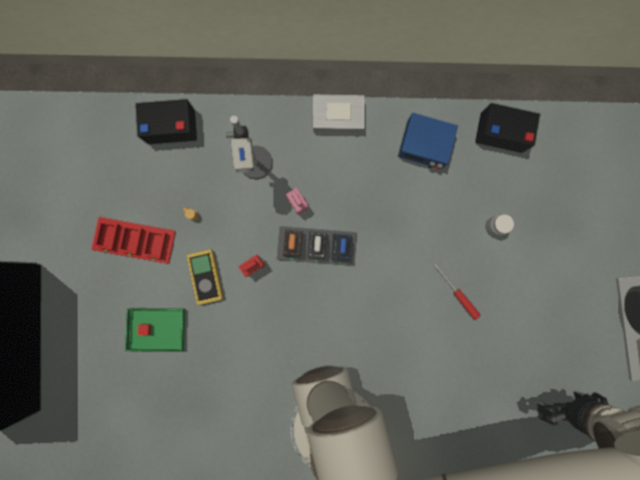

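The orange module stands in the dock's left socket (scene 344,275; top 291,243). The inspection camera is the white box at scene 362,307 and top 242,153. The red and pink blocks are decoys. Next I'll zoom in.

```bash
python3 - <<'E'
from h import *
s=cv2.imread("pics/scene0.png");t=cv2.imread("pics/top0.png")
def cr(im,u,v): return cv2.resize(im[v:v+60,u:u+80],(400,300),interpolation=cv2.INTER_CUBIC)
m=np.vstack([np.hstack([cr(s,320,285),cr(t,205,110)]),np.hstack([cr(s,310,245),cr(t,275,215)])])
cv2.imwrite("pics/m1.png",m)
E
```

```text
(no output)
```

View pics/m1.png

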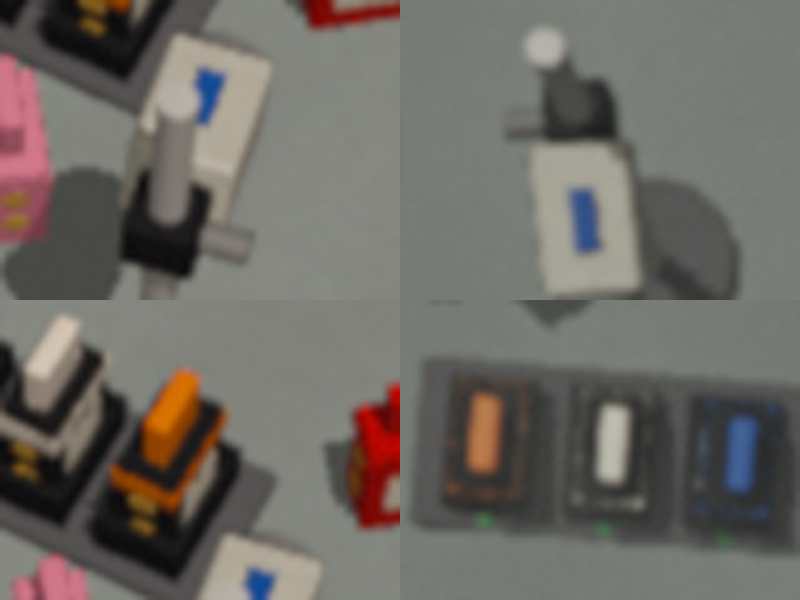

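The box's top face has crisp corners in both views. In the scene view they are about (355,292), (374,299), (366,318) and (348,315). In the top view they are (231,139), (250,139), (234,169) and (253,168). I'll fit the box and column to these corners and refine on image gradients.

```bash
cat > fit.py <<'E'
from h import *
from scipy.optimize import least_squares, minimize
from scipy.ndimage import map_coordinates
from scipy.spatial.transform import Rotation as Ro
np.set_printoptions(precision=4,suppress=True)
def shot(n,k=4):
    L=[viewer.camera(n) for _ in range(k)]; c=L[-1]; c["im"]=np.mean([l["pixels"].astype(float) for l in L],0); return c
def gradmag(im):
    g=0
    for ch in range(3):
        b=cv2.GaussianBlur(im[:,:,ch],(0,0),0.8); g=g+cv2.Sobel(b,cv2.CV_64F,1,0)**2+cv2.Sobel(b,cv2.CV_64F,0,1)**2
    return np.sqrt(g)
def edge_score(c,E):
    s=0
    for a,b,w in E:
        P=proj(c,np.linspace(a,b,24)[2:-2]); s+=w*map_coordinates(c["g"],[P[:,1],P[:,0]],order=1).mean()
    return s
E
python3 - <<'E'
from fit import *
S,T=shot("scene"),shot("top")
for c in(S,T): c["g"]=gradmag(c["im"])
# p: lens xyz, heading, tilt, d
def Rl(p): return Ro.from_euler("zy",[p[3],p[4]]).as_matrix()   # tilt>0: -x axis points down? checked below
def W(p,l): return p[:3]+Rl(p)@np.array(l)
def corners(p,z=.022):
    d=p[5]; return [W(p,[d,.023,z]),W(p,[d,-.023,z]),W(p,[d+.07,-.023,z]),W(p,[d+.07,.023,z])]
obsS=[(374.4,298.6),(355,291.6),(348,315),(366.4,318)]; obsT=[(234.4,168.6),(253,167.6),(250.4,139),(231,139)]
# -x axis must go down => x axis up => Ry(negative)
ct,gap=tri(S,(355.5,305),T,(234,119.4)); print("column top",ct,gap)
lm=(363.5,299.8),(242.5,171.4)
def res(p):
    r=[]
    C=corners(p); r+=list((proj(S,C)-obsS).ravel()); r+=list((proj(T,C)-obsT).ravel())
    r+=list((proj(T,[p[:3]])-lm[1]).ravel()/2); r+=list((proj(S,[p[:3]])-lm[0]).ravel()/3)
    col=p[:2]+.09*np.array([np.cos(p[3]),np.sin(p[3])]); r+=list((col-ct[:2])/.003)
    return r
f=least_squares(res,[.69,.238,.286,.3,-.25,.01],loss="soft_l1"); p=f.x; print("corner",p,np.degrees(p[3:5]),"rms",np.sqrt(np.mean(np.square(res(p)))));print(np.array(res(p)))
def score(p):
    C=corners(p);B=corners(p,-.022)
    ES=[(C[0],C[1],1),(C[1],C[2],1),(C[3],C[0],1),(C[2],C[3],.3)]; ET=[(C[0],C[1],1),(C[1],C[2],1),(C[2],C[3],.5),(C[3],C[0],1)]
    return edge_score(S,ES)+edge_score(T,ET)
for lam in (3,0.5):
    q=minimize(lambda x:-score(p+x*.005)+lam*np.sum(((x*.005)/[.005,.005,.005,.1,.1,.005])**2),np.zeros(6),method="Powell").x*.005+p
    print("edge",q,np.degrees(q[3:5]),score(p),score(q),"lens px",proj(S,[q[:3]]),proj(T,[q[:3]]))
    print("resid",np.array(res(q))); np.save("lens.npy",q)
v=[]
for c,(u0,v0) in((S,(320,285)),(T,(205,110))):
    im=cv2.resize(c["im"][v0:v0+60,u0:u0+80].clip(0,255).astype(np.uint8)[:,:,::-1],(800,600)[:2] if 0 else (400,300),interpolation=cv2.INTER_CUBIC)
    for z in(.022,-.022):
        P=((proj(c,corners(q,z))-[u0,v0]+.5)*5).astype(int); cv2.polylines(im,[P],True,(0,255,0) if z>0 else (0,0,255),1)
    v.append(im)
cv2.imwrite("pics/f1.png",np.hstack(v))
E
```

```text
column top [0.7755 0.2441 0.4139] 1.5196981579661546
corner [ 0.6875  0.2353  0.2828  0.0843 -0.3299  0.0114] [  4.8324 -18.9015] rms 1.049024110328396
[ 0.3934 -0.1196 -0.7543  0.2235 -2.9463 -1.8252  0.0551  2.2499 -0.8996
  0.8516 -0.0177  0.5079 -0.4746 -1.0415 -0.8509  0.3219  1.2608  0.5212
  0.1745 -0.2281  0.5527 -0.4067]
edge [ 0.6881  0.2351  0.2872  0.0891 -0.3252  0.0115] [  5.1063 -18.6333] 1530.3023238004853 1645.5771883275797 lens px [[363.9425 298.3529]] [[244.8677 171.7995]]
resid [ 0.3542 -0.8599 -0.8869 -0.4628 -2.9857 -2.3061  0.115   1.7115 -1.1195
  0.1566 -0.1735 -0.2867 -0.7708 -1.9604 -1.2076 -0.4953  1.1838  0.1997
  0.1475 -0.4824  0.7573 -0.3333]
edge [ 0.6881  0.2351  0.2872  0.0893 -0.3239  0.0114] [  5.1187 -18.556 ] 1530.3023238004853 1645.6063810905491 lens px [[363.9408 298.3547]] [[244.8647 171.7872]]
resid [ 0.3549 -0.8626 -0.888  -0.4607 -2.9871 -2.2693  0.1146  1.7431 -1.1206
  0.1557 -0.1745 -0.2921 -0.7732 -1.9677 -1.2085 -0.4981  1.1823  0.1936
  0.1469 -0.4818  0.7644 -0.3258]
```

View pics/f1.png

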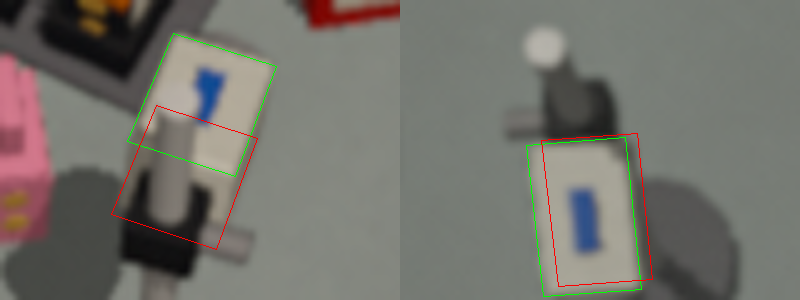

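The fit overlays well on both pictures and agrees with the column. Lens about (0.688, 0.235, 0.287), heading about 5°, tilt about 18.6°. Next is the module's rib pose.

```bash
python3 - <<'E'
from fit import *
S,T=shot("scene",2),shot("top",2)
print("grip tri",*tri(S,(345.7,264.6),T,(292.8,241.7)))
hsv=cv2.cvtColor(T["im"].clip(0,255).astype(np.uint8),cv2.COLOR_RGB2HSV)
def onz(c,p,z): o,d=ray(c,p); return o+d*(z-o[2])/d[2]
cs=[]
for n,(u,v) in dict(o=(292,242),w=(317,244),b=(343,246)).items():
    sub=hsv[v-12:v+13,u-7:u+8].astype(float); im=T["im"][v-12:v+13,u-7:u+8]
    m=(sub[:,:,1]>110)&(sub[:,:,2]>70) if n!="w" else sub[:,:,2]>120
    k,l,st,ce=cv2.connectedComponentsWithStats(m.astype(np.uint8)); i=1+np.argmax(st[1:,4])
    ys,xs=np.nonzero(l==i); P=onz(T,(xs.mean()+u-7,ys.mean()+v-12),.125); cs.append(P)
    r=cv2.fitLine(np.c_[xs,ys].astype(np.float32),cv2.DIST_L2,0,.01,.01).ravel()
    print(n,st[i],P,"long axis angle img deg from vertical",np.degrees(np.arctan2(r[0]*np.sign(r[1]),abs(r[1]))))
d=cs[0]-cs[2]; print("spacing",np.linalg.norm(d)/2,"dock yaw",np.degrees(np.arctan2(-d[0],d[1])))
print("img vertical down in world:",onz(T,(292,250),.125)-onz(T,(292,230),.125))
p=np.load("lens.npy");R=Ro.from_euler("zy",p[3:5]).as_matrix()
print("focus",p[:3]-.15*R[:,0],"grip target",p[:3]+R@[-.18,0,.062])
E
```

```text
grip tri [0.5309 0.1275 0.1236] 7.410787892893435
o [  3   4   8  16 102] [0.5326 0.1279 0.125 ] long axis angle img deg from vertical -3.8193367
w [ 4  4  7 16 85] [0.5291 0.058  0.125 ] long axis angle img deg from vertical -5.1896296
b [ 4  4  7 16 89] [ 0.5239 -0.0114  0.125 ] long axis angle img deg from vertical -5.112838
spacing 0.06978806915529774 dock yaw -3.5508468014317756
img vertical down in world: [-0.0543 -0.0009  0.    ]
focus [0.5465 0.2217 0.2397] grip target [0.4985 0.219  0.2889]
```

```bash
python3 -m inch '[[[45,34,-33,0,0,0,0],[45,34,-33,0,0,0,0],[45,34,-33,0,0,0,0],[45,34,-33,0,0,0,0],[45,34,-33,0,0,0,0],[45,34,-33,0,0,0,0],[45,34,-33,0,0,0,0],[45,34,-33,0,0,0,0]]]' 40; python3 -m inch '[[[45,34,-33,0,0,0,0],[45,34,-33,0,0,0,0],[45,34,-33,0,0,0,0],[45,34,-33,0,0,0,0],[45,34,-33,0,0,0,0],[45,0,0,0,0,0,6],[45,0,0,0,0,0,6],[45,0,0,0,0,0,6.7]]]'
```

```text
time: 2.5
ee_pos: [0.3377, -0.2038, 0.2502]
tcp_rot: [180.0, -0.0, 15.1]
wrist_force: [0.4, -0.8, 0.4]
opening: 0.0386
grasp_force: 0.0
time: 3.5
ee_pos: [0.4577, -0.0164, 0.25]
tcp_rot: [-179.3, 0.0, -2.5]
wrist_force: [0.0, 0.1, -0.1]
opening: 0.0386
grasp_force: 0.0
```

```bash
python3 -m inch '[[[45,16.5,-37,0,0,0,0],[45,16.5,-37,0,0,0,0],[45,16.5,-37,0,0,0,0],[45,16.5,-37,0,0,0,0],[45,0,0,30,0,0,0],[45,0,0,30,0,0,0],[45,0,0,0,0,0,0],[45,0,0,0,0,0,0]]]'; python3 - <<'E'
from fit import *
S,T=shot("scene",1),shot("top",1);o=bot.get_obs();print(o["ee_pos"],o["tcp_rot"])
a=cv2.resize(S["pixels"][220:310,290:410],(400,300),interpolation=2);b=cv2.resize(T["pixels"][190:280,230:350],(400,300),interpolation=2)
cv2.imwrite("pics/g1.png",np.hstack([a,b])[:,:,::-1])
E
```

```text
time: 4.5
ee_pos: [0.5258, 0.0546, 0.1964]
tcp_rot: [-175.9, -0.0, 3.9]
wrist_force: [0.1, -0.5, -0.3]
opening: 0.0385
grasp_force: 0.0
[0.5261 0.0546 0.1967] [-175.9443   -0.0786    3.9406]
```

View pics/g1.png

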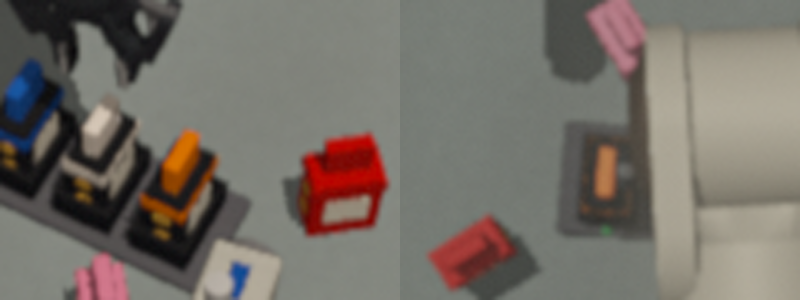

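The gripper is over the white/blue side: y stopped short and the yaw drifted. I'll check the joints.

```bash
python3 - <<'E'
from h import *
o=bot.get_obs();print(o["q"],o["ee_pos"],o["tcp_rot"],o["wrist_force"],o["time"])
E
```

```text
[3.88448207e+00 1.17780356e+00 1.32862907e-01 8.88804515e+01
 4.05575739e+00 1.79943774e+02] [0.52605087 0.05459744 0.19671131] [-1.75944318e+02 -7.85845240e-02  3.94056749e+00] [-0.39927975 -0.39061771 -0.13385427] 4.6
```

Joint 6 is at its limit, so I'll use the half-turned grasp instead (yaw 176.5).

```bash
python3 -m inch '[[[45,0,0,-20,-4.06,0,0],[45,0,0,0,0,0,-10.5],[45,0,0,0,0,0,-10.5],[45,0,0,0,0,0,-10.5],[45,0,0,0,0,0,-10.5],[45,0,0,0,0,0,-10.5],[45,0,0,0,0,0,-10.5],[45,0,0,0,0,0,-10.5]]]' >/dev/null;  python3 -m inch '[[[45,0,0,0,0,0,-10.5],[45,0,0,0,0,0,-10.5],[45,0,0,0,0,0,-10.5],[45,0,0,0,0,0,-10.5],[45,0,0,0,0,0,-10.5],[45,0,0,0,0,0,-10.5],[45,0,0,0,0,0,-10.5],[45,0,0,0,0,0,-10.5]]]'
```

```text
time: 6.6
ee_pos: [0.5267, 0.0444, 0.2163]
tcp_rot: [179.6, -0.1, 162.5]
wrist_force: [-0.7, 0.2, -0.1]
opening: 0.0385
grasp_force: 0.0
```

```bash
python3 -m inch '[[[45,0,0,0,0,0,-7],[45,0,0,0,0,0,-7],[45,-1,28,0,0,0,0],[45,0,28,0,0,0,0],[45,0,28,0,0,0,0],[45,0,0,0,0,0,0],[45,0,0,0,0,0,0]]]'
```

```text
time: 7.48
ee_pos: [0.5331, 0.1279, 0.2162]
tcp_rot: [179.6, -0.1, 176.2]
wrist_force: [-0.3, -1.2, 0.8]
opening: 0.0382
grasp_force: 0.0
```

```bash
python3 -m inch '[[[45,0,0,30,0.4,0,0],[45,0,0,30,0,0,0],[45,0,0,24,0,0,0],[45,0,0,12,0,0,0],[45,0,0,8,0,0,0],[45,0,0,0,0,0,0]]]'; python3 - <<'E'
from fit import *
S,T=shot("scene",1),shot("top",1);o=bot.get_obs();print(o["ee_pos"],o["tcp_rot"])
cv2.imwrite("pics/g2.png",cv2.resize(S["pixels"][215:305,290:410],(800,600),interpolation=2)[:,:,::-1])
E
```

```text
time: 8.22
ee_pos: [0.5329, 0.1281, 0.1118]
tcp_rot: [-180.0, -0.1, 176.2]
wrist_force: [0.2, 0.9, 0.3]
opening: 0.0382
grasp_force: 0.0
[0.5331 0.1283 0.1124] [-179.9795   -0.0417  176.1872]
```

View pics/g2.png

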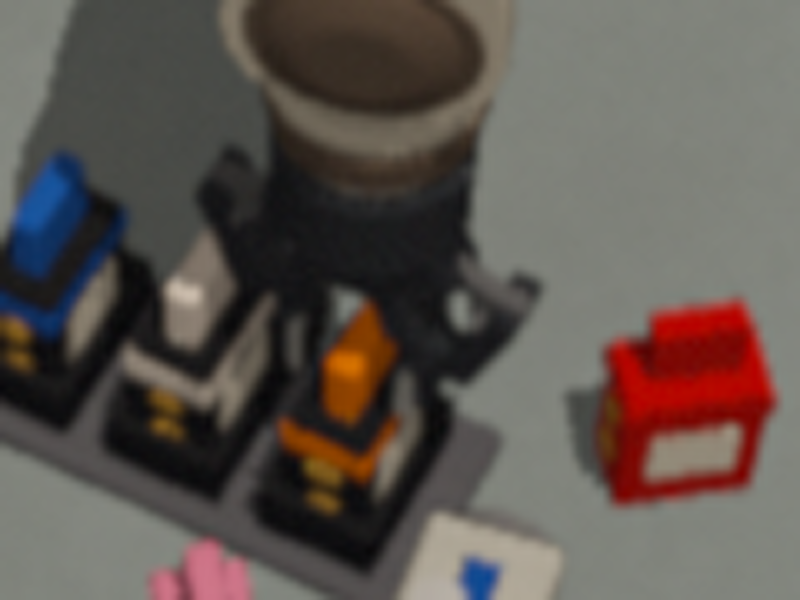

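The fingers straddle the orange rib (about 355,360 in the crop), clear of the white module. I'll close and lift straight up.

```bash
python3 -m inch '[[[0,0,0,0,0,0,0],[0,0,0,0,0,0,0],[0,0,0,0,0,0,0],[0,0,0,0,0,0,0]]]' 80; python3 -m inch '[[[0,0,0,-4,0,0,0],[0,0,0,-10,0,0,0],[0,0,0,-14,0,0,0],[0,0,0,-14,0,0,0]]]'
```

```text
time: 8.82
ee_pos: [0.5331, 0.1284, 0.1123]
tcp_rot: [-180.0, -0.0, 176.2]
wrist_force: [0.1, -1.0, 5.2]
opening: 0.013
grasp_force: 78.7
time: 9.32
ee_pos: [0.5329, 0.1284, 0.1548]
tcp_rot: [-180.0, -0.1, 176.2]
wrist_force: [0.2, 0.3, -2.5]
opening: 0.0129
grasp_force: 77.9
```

```bash
python3 -m inch '[[[0,0,0,-25,0,0,0],[0,0,0,-35,0,0,0],[0,0,0,-35,0,0,0],[0,5,12,-30,0,0,0],[0,10,22,-9,0,0,0],[0,13,27,0,0,0,0],[0,13,27,0,0,0,0],[0,0,0,0,0,0,0]]]' && python3 -m inch '[[[0,0,0,0,0,0,-4.4],[0,0,0,0,0,0,-4.5],[0,0,0,0,0,-6,0],[0,0,0,0,0,-6.6,0],[0,0,0,0,0,-6,0],[0,0,0,0,0,0,0],[0,0,0,0,0,0,0]]]'; python3 - <<'E'
from fit import *
p=np.load("lens.npy");R=Ro.from_euler("zy",p[3:5]).as_matrix(); Rt=R@np.diag([-1,1,-1]);tg=p[:3]+R@[-.18,0,.062]
o=bot.get_obs();Rc=Ro.from_euler("xyz",o["tcp_rot"],degrees=True).as_matrix()
print("shift tool mm",Rc.T@(tg-o["ee_pos"])*1000,"turn",Ro.from_matrix(Rc.T@Rt).as_rotvec(degrees=True),o["q"])
E
```

```text
time: 10.32
ee_pos: [0.4973, 0.2204, 0.2884]
tcp_rot: [-180.0, -0.1, 176.3]
wrist_force: [0.4, -0.2, -2.5]
opening: 0.0131
grasp_force: 78.2
time: 11.2
ee_pos: [0.4981, 0.2186, 0.2882]
tcp_rot: [-180.0, 18.4, -174.9]
wrist_force: [-0.4, 0.2, -2.1]
opening: 0.0131
grasp_force: 78.4
shift tool mm [-0.5906  0.3796 -0.594 ] turn [ 1.5991 -0.0579 -0.2994] [ 27.0186 -11.8645  -3.9061  80.7911  -6.7967  20.9128]
```

The residual 1.6° roll comes from the Euler order in my fit (it should be intrinsic). I'll refit with the start pictures and check the held module against its predicted wireframe.

```bash
python3 - <<'E'
from fit import *
S,T=shot("scene",2),shot("top",2); D={"s":S,"t":T}
p0=np.load("lens.npy")
for c,n in((S,"scene"),(T,"top")): c["g"]=gradmag(cv2.imread(f"pics/{n}0.png")[:,:,::-1].astype(float))
Rl=lambda p:Ro.from_euler("ZY",p[3:5]).as_matrix()
def corners(p,z=.022):
    d=p[5]; return [p[:3]+Rl(p)@l for l in([d,.023,z],[d,-.023,z],[d+.07,-.023,z],[d+.07,.023,z])]
def score(p):
    C=corners(p)
    return edge_score(S,[(C[0],C[1],1),(C[1],C[2],1),(C[3],C[0],1),(C[2],C[3],.3)])+edge_score(T,[(C[0],C[1],1),(C[1],C[2],1),(C[2],C[3],.5),(C[3],C[0],1)])
for st in(0,.05,-.05):
    i=p0+[0,0,0,0,st,0]
    q=minimize(lambda x:-score(i+x*.005)+.5*np.sum((x*.005/[.005,.005,.005,.1,.1,.005])**2),np.zeros(6),method="Powell").x*.005+i
    print(q,np.degrees(q[3:5]),score(q))
    if st==0: best=q
p=best; np.save("lens2.npy",p);R=Rl(p);tg=p[:3]+R@[-.18,0,.062];Rt=R@np.diag([-1,1,-1])
o=bot.get_obs();Rc=Ro.from_euler("xyz",o["tcp_rot"],degrees=True).as_matrix()
print("shift mm",Rc.T@(tg-o["ee_pos"])*1000,"turn",Ro.from_matrix(Rc.T@Rt).as_rotvec(degrees=True))
# wireframe of module from TCP
Rm=Rc@np.diag([-1,1,-1]); og=o["ee_pos"]-Rm@[0,0,.102]
bx=[(x,y,z) for z in(0,.08) for x,y in((.03,.018),(.03,-.018),(-.03,-.018),(-.03,.018))]
Ed=[(0,1),(1,2),(2,3),(3,0),(4,5),(5,6),(6,7),(7,4),(0,4),(1,5),(2,6),(3,7)]
v=[]
for c,(u,w) in((S,(300,230)),(T,(205,130))):
    im=cv2.resize(c["im"][w:w+100,u:u+100].astype(np.uint8),(400,400),interpolation=2)[:,:,::-1].copy(); im0=im.copy()
    P=((proj(c,[og+Rm@np.array(b) for b in bx])-[u,w]+.5)*4).astype(int)
    for a,b in Ed: cv2.line(im,P[a].tolist(),P[b].tolist(),(0,255,0),1)
    v.append(im); 
cv2.imwrite("pics/h1.png",np.hstack(v))
for n in D: 
    for th in("module_face","module_grip"):
        print(n,th,[(round(m["conf"],2),np.round(m["position"],1)) for m in finder.mark_of({"s":"scene","t":"top"}[n],th)[:4]],"pred",proj(D[n],[og+Rm@[.03,0,.04],o["ee_pos"]]))
E
```

```text
[ 0.6881  0.2359  0.2873  0.0894 -0.3239  0.0114] [  5.1207 -18.556 ] 1640.7953150123353
[ 0.6868  0.2356  0.2877  0.0908 -0.277   0.0115] [  5.2034 -15.8736] 1639.4782378637287
[ 0.6894  0.2355  0.2869  0.109  -0.4039  0.0123] [  6.2449 -23.1429] 1645.5193592056569
shift mm [-0.3252 -0.0521 -1.3974] turn [-0.0559 -0.1476 -0.0352]
s module_face [(0.85, array([322.6, 331.9])), (0.72, array([382.3, 279.2])), (0.57, array([378.2, 258.9]))] pred [[380.5363 258.2218]
 [388.0019 230.4326]]
s module_grip [(0.95, array([319. , 305.3])), (0.84, array([389.1, 228.4])), (0.73, array([391.8, 264.2])), (0.63, array([379.8, 259.4]))] pred [[380.5363 258.2218]
 [388.0019 230.4326]]
t module_face [(0.84, array([294.4, 193. ])), (0.8, array([248.8, 232.6]))] pred [[251.0425 232.4835]
 [249.7953 250.9347]]
t module_grip [(0.79, array([251.1, 249.8])), (0.78, array([295.7, 196.3])), (0.67, array([255.5, 240.7])), (0.31, array([243.6, 171.8]))] pred [[251.0425 232.4835]
 [249.7953 250.9347]]
```

View pics/h1.png

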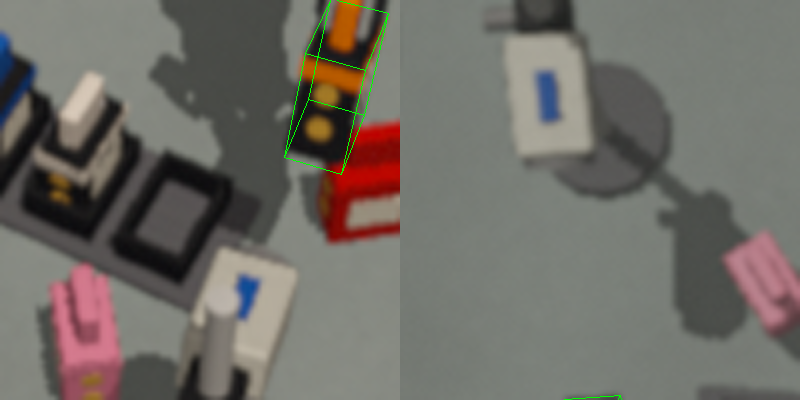

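The held module matches its wireframe in the scene view (terminals at 325,95 and 319,128 in the crop), and the socket is empty. The camera's tilt is still loosely determined, anywhere from 16° to 23°. I'll fit it photometrically, using face coverage instead of edges alone.

```bash
cat > ph.py <<'E'
from fit import *
S,T=shot("scene",10),shot("top",10)
p0=np.load("lens2.npy")
Rl=lambda p:Ro.from_euler("ZY",p[3:5]).as_matrix()
F={"top":[(0,1,1),(0,-1,1),(1,-1,1),(1,1,1)],"bot":[(0,1,-1),(0,-1,-1),(1,-1,-1),(1,1,-1)],"rear":[(1,1,1),(1,-1,1),(1,-1,-1),(1,1,-1)],"front":[(0,1,1),(0,-1,1),(0,-1,-1),(0,1,-1)],
   "yp":[(0,1,1),(1,1,1),(1,1,-1),(0,1,-1)],"ym":[(0,-1,1),(1,-1,1),(1,-1,-1),(0,-1,-1)]}
NRM={"top":(0,0,1),"bot":(0,0,-1),"rear":(1,0,0),"front":(-1,0,0),"yp":(0,1,0),"ym":(0,-1,0)}
def setup(c,u,v,w,h,extra=()):
    c["win"]=(u,v,w,h); im=c["crop"]=c["im"][v:v+h,u:u+w].astype(float)
    c["cc"]=-np.array(c["R"]).T@c["t"]
    hsv=cv2.cvtColor(im.astype(np.uint8),cv2.COLOR_RGB2HSV)
    bad=((im.max(2)<85)|((hsv[:,:,1]>75)&(im.max(2)>60))).astype(np.uint8)
    bad=cv2.dilate(bad,np.ones((3,3),np.uint8))
    # column, and knob
    for a,b,r in extra:
        P=proj(c,[a,b])-[u,v]; cv2.line(bad,P[0].round().astype(int).tolist(),P[1].round().astype(int).tolist(),1,r)
    cov=sum(cover(c,p0).values()); near=cv2.dilate((cov>.02).astype(np.uint8),np.ones((5,5),np.uint8))
    c["w"]=((bad==0)&(cv2.dilate(near,np.ones((5,5),np.uint8))>0)).astype(float)
    c["bg"]=cv2.inpaint(im.astype(np.uint8),near,3,cv2.INPAINT_TELEA).astype(float)
def cover(c,p,s=8):
    u,v,w,h=c["win"]; R=Rl(p); out={}
    for n,f in F.items():
        L=np.array([(p[5]+.07*a,.023*b,.022*g) for a,b,g in f]); X=p[:3]+L@R.T
        if (c["cc"]-X[0])@(R@NRM[n])<=0: continue
        m=np.zeros((h*s,w*s),np.float32); P=((proj(c,X)-[u,v]+.5)*s-.5)
        cv2.fillConvexPoly(m,np.round(P*16).astype(np.int32),1.,shift=4)
        out[n]=cv2.GaussianBlur(cv2.resize(m,(w,h),interpolation=cv2.INTER_AREA),(0,0),c.get("sig",.6))
    return out
def cost(c,p,ret=False):
    cv=cover(c,p); A=np.stack(list(cv.values()),-1); bgw=1-A.sum(-1); W=c["w"]>0
    y=(c["crop"]-c["bg"]*bgw[...,None])[W]; M=A[W]
    M=M.reshape(len(M),-1); x=np.linalg.lstsq(np.vstack([M,np.eye(M.shape[1])*.3]),np.vstack([y,.3*np.full((M.shape[1],3),140.)]),rcond=None)[0]
    r=y-M@x
    if ret: return x,list(cv),np.sqrt((r**2).mean())
    return np.mean(np.minimum(np.abs(r),25)**2)
q=p0[:2]+.09*np.array([np.cos(p0[3]),np.sin(p0[3])])
setup(S,325,285,60,60,[((.7755,.2441,.2),(.7755,.2441,.41),11)]); setup(T,215,120,55,65,[])
E
python3 - <<'E'
from ph import *
for t in np.radians([-14,-16,-18,-20,-22,-24]):
    f=lambda x:(lambda p:cost(S,p)+cost(T,p)+.5*np.sum((x/[2,2,2,9,2])**2)*.2)(np.array([*(p0[:3]+x[:3]*.005),p0[3]+x[3]*.02,t,p0[5]+x[4]*.005]))
    b=minimize(f,np.zeros(5),method="Powell",options=dict(maxiter=6)); x=b.x
    p=np.array([*(p0[:3]+x[:3]*.005),p0[3]+x[3]*.02,t,p0[5]+x[4]*.005]); print(np.degrees(t).round(1),p,np.degrees(p[3]).round(2),cost(S,p),cost(T,p))
print(cost(S,p0,True),cost(T,p0,True))
E
```

```text
-14.0 [ 0.6858  0.2358  0.2888  0.0945 -0.2443  0.0119] 5.42 63.337627278037615 46.250594131378804
-16.0 [ 0.6867  0.2358  0.2884  0.0951 -0.2793  0.0116] 5.45 63.575257884766145 46.68796410650125
-18.0 [ 0.6877  0.2361  0.2883  0.0894 -0.3142  0.0117] 5.12 66.932715690146 47.46707314757593
-20.0 [ 0.6885  0.2361  0.288   0.0893 -0.3491  0.0116] 5.12 69.31654476791633 48.29722736773301
-22.0 [ 0.6893  0.2362  0.2876  0.0894 -0.384   0.0114] 5.12 71.22678283087468 49.578197240824025
-24.0 [ 0.6902  0.2364  0.2872  0.0897 -0.4189  0.0114] 5.14 74.83349617281455 49.86632548347488
(array([[176.4468, 168.7078, 153.1603],
       [137.2759, 131.3028, 120.0147],
       [116.4191, 112.1244, 101.562 ]]), ['top', 'rear', 'yp'], np.float64(9.967119379106292)) (array([[161.4151, 158.8125, 146.8531],
       [102.4458, 111.6076, 107.3269],
       [ 75.8236,  77.401 ,  71.6266]]), ['top', 'rear', 'ym'], np.float64(8.130737563201516))
```

```bash
python3 - <<'E'
from ph import *
u,v=343,287; s=13
im=cv2.resize(S["im"][v:v+44,u:u+36].clip(0,255),(36*s,44*s),interpolation=cv2.INTER_CUBIC).clip(0,255).astype(np.uint8)[:,:,::-1]
im=cv2.convertScaleAbs(im,alpha=1.25)[:,:400]; a=im.copy()
fits={13:[.6853,.2358,.289,.0945,-.227,.0119],18:[.6877,.2361,.2883,.0894,-.3142,.0117],23:[.6898,.2363,.2874,.0895,-.401,.0114]}
for (t,p),col in zip(fits.items(),((0,255,0),(0,0,255),(255,0,0))):
    p=np.array(p)
    for n in("top","rear","yp"):
        X=p[:3]+np.array([(p[5]+.07*i,.023*b,.022*g) for i,b,g in F[n]])@Rl(p).T
        cv2.polylines(a,[((proj(S,X)-[u,v]+.5)*s).astype(int)],True,col,1)
cv2.imwrite("pics/c1.png",np.hstack([im,a]))
E
```

```text
(no output)
```

View pics/c1.png

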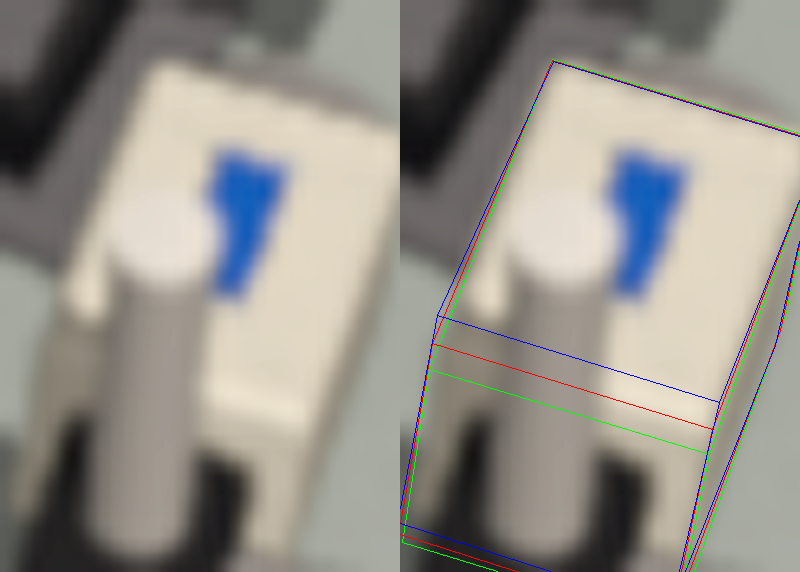

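The top/rear crease on the right (x≈250 in the crop) is at about y=400–415, and the left part is in the column's shadow. I'll read the raw profile there.

```bash
python3 - <<'E'
from ph import *
fits={13:[.6853,.2358,.289,.0945,-.227,.0119],18:[.6877,.2361,.2883,.0894,-.3142,.0117],23:[.6898,.2363,.2874,.0895,-.401,.0114]}
for t,p in fits.items():
    p=np.array(p);X=p[:3]+np.array([(p[5]+.07,.023*b,.022) for b in(1,-1)])@Rl(p).T;P=proj(S,X)
    print(t,[round(float(np.interp(u,P[::-1,0],P[::-1,1])),2) for u in(360,362,364,365)])
g=S["im"].mean(2)
for v in range(306,326): print(v,g[v,359:367].round().astype(int))
E
```

```text
13 [319.51, 320.12, 320.72, 321.03]
18 [317.54, 318.15, 318.77, 319.08]
23 [315.26, 315.87, 316.49, 316.79]
306 [145 107  85 105 140 165 170 170]
307 [126  95  91 125 157 168 170 170]
308 [109  88 103 143 165 169 170 170]
309 [113 108 120 155 168 169 170 170]
310 [137 147 148 163 168 169 169 170]
311 [149 164 164 167 169 169 169 170]
312 [157 168 168 168 169 169 170 170]
313 [161 169 169 168 169 169 169 170]
314 [163 170 169 168 168 168 169 169]
315 [165 171 170 168 168 168 168 168]
316 [171 176 174 172 169 169 169 167]
317 [168 177 179 178 175 175 172 166]
318 [154 164 168 171 175 178 178 168]
319 [145 151 153 156 160 165 169 161]
320 [137 144 147 147 148 150 152 145]
321 [104 123 137 143 145 145 144 134]
322 [ 58  79 101 125 142 145 140 125]
323 [ 31  37  60 106 140 146 140 121]
324 [ 28  26  46  98 138 146 139 120]
325 [ 28  25  47  99 138 145 136 119]
```

The crease with its bevel gives about 18° (±1.5°), so the present pose is right. I'll make a small final nudge, settle and hand in.

```bash
python3 -m inch '[[[0,0,0,-2,0,0,0],[0,0,0,0,0,0,0],[0,0,0,0,0,0,0],[0,0,0,0,0,0,0]]]'; python3 - <<'E'
from fit import *
p=np.load("lens2.npy");R=Ro.from_euler("ZY",p[3:5]).as_matrix();o=bot.get_obs()
Rc=Ro.from_euler("xyz",o["tcp_rot"],degrees=True).as_matrix()
print(Rc.T@(p[:3]+R@[-.18,0,.062]-o["ee_pos"])*1000,o["grasp_force"],o["time"],np.abs(o["qd"]).max())
print(bot.job_done())
E
```

```text
time: 15.1
ee_pos: [0.4974, 0.2189, 0.2894]
tcp_rot: [-180.0, 18.5, -174.9]
wrist_force: [-0.1, -0.7, -2.0]
opening: 0.0127
grasp_force: 78.4
[-0.8416 -0.1186  0.9348] 78.35150241851807 15.1 0.06918334272713755
the job is handed in; nothing more can be done
None
```

The orange module is out of the dock and held still about 15 cm in front of the inspection lens, terminals facing it. The pose is within about 1 mm of my estimate of the camera; the least certain part is its downward tilt (about 18°, ±1.5°). I handed the job in at 15 s and no verdict came back.

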